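# Take the block dog out of the board holder

### The arm

A 6-joint arm with a two-finger parallel gripper is mounted at the origin on the work surface. World frame = base frame: x ahead of the robot, y to its left, z up, the work surface at z = 0. Lengths are in m, angles in rad, forces in N, time in s.
With the tool pointing down it reaches from about 0.25 to 0.775 m from the base axis. Payload 4 kg.
Tool frame: the origin (TCP) lies midway between the tips of the shut fingers; the grasp point (between the pads) lies 19 mm behind it; z points along the fingers, y is the line along which they close (so a half turn about z gives the same grasp; the last joint's range is limited). The gripper opens to 85 mm and grips with 20 to 120 N. Pads are 22 mm wide; open, the fingers measure 114 mm over their backs; the gripper's body (76 mm by 85 mm) begins 54 mm behind the grasp point. The pads swing forward as they close: fully open they stand 13 mm farther back than shut.
Start: joints at [1.168, 0.087, 1.371, -0, 1.684, -0.103], TCP at [0.162, 0.525, 0.231] pointing down, gripper open.
Joint ranges: [-3.1, 3.1], [-0.76, 2.03], [0.27, 2.55], [-1.08, 4.22], [0.17, 2.65], [-2.57, 2.57]. Speed limits (rad/s): [2.79, 2.79, 3.14, 3.14, 3.14, 3.14].

### API

Orientations are given as a unit quaternion [w, x, y, z].
In Python, from workcell import robot gives the robot as it stands. The module is installed in compiled form; this text tells all that it offers. Calls block until the motion is done:
- robot.reach(position, orientation): joint-space move of the TCP to a pose.
- robot.movel(position, frame=None, vel=0.15): straight line of the TCP; frame=None keeps the orientation; vel is the mean speed in m/s.
- robot.movej(angles): joint-space move.
- robot.gripper_to(opening, effort=None): finger opening in m; effort is the grip in N (None keeps the last); returns when the fingers have stopped.
- robot.dwell(seconds).
- robot.ik(position, orientation): joint angles nearest the present ones, or None.
- robot.camera(name): name is "scene" or "side" or "wrist"; returns a dict with "pixels" (480x640x3 uint8, blue, green, red), "intrinsics" (3x3 intrinsics, pixels), "dist" ([k1, k2, p1, p2, k3] as OpenCV has them; the pictures are not rectified), "rvec" (rotation vector, rad) and "tvec" (3), from world to camera coordinates, as OpenCV has them; the wrist camera has in their place "mount" (4x4, takes a point from camera to tool coordinates, whose origin is the TCP and whose axes are the flange's). Camera axes: x right, y down, z forward; pixel columns grow to the right and rows downward; lengths in m; the calibration is good to about 2 mm. A picture is of the moment at which its call begins: read the wrist's pose just before it. There is no depth.
A pose or a line that the arm cannot do raises robot.Unreachable and nothing moves.
- robot.sign_off(): hands the job in; it is judged then, once.
Readings, each from a call of its own:
- robot.current_time(): time.
- robot.current_joint_positions(): joint angles.
- robot.current_joint_velocities(): joint speeds.
- robot.current_joint_torque(): joint torques, N m.
- robot.current_tool_pos(): TCP position.
- robot.current_orientation(): TCP orientation.
- robot.current_ft_force(): force on the tool from outside, world axes, zero at the start.
- robot.current_wrist_torque(): the same for the moment, N m.
- robot.current_finger_gap(): finger opening in m.
- robot.current_grasp_force(): force on a finger pad.
Only numpy, scipy, OpenCV 4.12 (cv2) and the standard library are available. Lean on these libraries where they do the work, as an engineer would, in place of code of your own. Each camera call takes 0.05 s, during which the arm holds its last target. There are 200 camera calls.

### The job

The lamp-board holder is being stripped down. Slide the block-headed clamp dog along its T-slot to the slot's open end, lift it out there, and set it down (not dropped) standing upright on its foot in the empty compartment of the parts tray. Leave the round-post dog where it is in the other slot.

Things in the scene. Friction and masses are not known exactly. Their poses are not given: they have to be found in the camera images.
- block_head (a point): Head centre of the block-headed dog: loose, aluminium, 0.15-0.31 kg. Head 44 (x, across slot) x 30 (y, along slot) x 50 mm high, small round screw in its top; z up. Point is 25 mm below the top, 45 above the foot's underside. Neck 14 mm wide; foot 36 (x) x 32 (y) x 7 mm runs under the lips. Head starts 2 mm above the holder's top. Axes within 3 degrees of the holder's. Starts in either slot.
- post_head (a point): The round-post dog, which stays in the other slot: point on its axis 45 mm above the underside of its foot, 25 mm below its top. Loose, aluminium, same foot and height as the block dog, but its head is a slim round post of 18 mm diameter with a 30 mm collar at the holder's top.
- holder: Fixed dark plate 160 (x) x 260 (y) x 26 mm high; origin: centre of underside, z up. Two T-slots along y at x = -45 and +45 mm: floor at z 8, cavity 44 wide x 12 high, lips 6 thick with a 22 mm gap (dog play 4 mm each side). Closed at y +130. Open end y -130: lips cut away beyond y -60, so a dog centred at y -105 is clear and lifts straight up. Only the dogs stand above its top.
- tray_bay (a point): Centre of the floor, 4 mm above the bench, of the empty compartment of the fixed steel tray (230 x 130 mm; walls and one divider 4 mm thick, 25 mm above the bench). This compartment, at the tray's +x end, is 109 (x) x 122 (y) mm inside; the -x one holds two small black capacitors. Axes along the tray's sides, z up.
There are look-alikes about, which are no part of the job. What is shaped like the part that bears block_head but black or blue is not meant.

How it is judged:
By the outcome, as a careful person would: the job done as asked, in the order asked, and still so for the second after the job is handed in, with the robot touching nothing.
It also fails if it takes over 45 s, if anything falls off the work surface, if the arm or the gripper's body presses on something with over 40 N, if the wrist force passes 120 N, or if a joint passes its speed limit or range.

## Working session

There is one attempt and no reset: what is moved stays moved. The work goes in short steps, each a Python script; the robot and the scene stay as the last script left them, time stands still between calls to the robot, and variables do not carry over. Pictures are saved under pics/ and viewed, at most 10 in all, crops included, and the job is handed in when it is done.

```bash
mkdir -p pics; python3 - <<'E'
from workcell import robot
import cv2,pickle
d={}
for n in("scene","side","wrist"):
    d[n]=robot.camera(n); cv2.imwrite(f"pics/{n}0.png",d[n]["pixels"])
pickle.dump(d,open("cam0.pkl","wb"))
for n in("scene","side"):print(n,d[n]["intrinsics"].tolist() if hasattr(d[n]["intrinsics"],'tolist') else d[n]["intrinsics"],d[n]["dist"],d[n]["rvec"],d[n]["tvec"])
print(d["wrist"]["mount"],robot.current_tool_pos(),robot.current_orientation(),robot.current_time())
E
```

```text
scene [[541.6575952565685, 0.0, 321.91409866281845], [0.0, 541.6575952565685, 244.6260936621823], [0.0, 0.0, 1.0]] [-0.14997864  0.          0.          0.          0.        ] [ 1.52957971  2.24713895 -0.68485931] [ 0.28130076 -0.40893524  1.30340186]
side [[560.7816059406524, 0.0, 326.6571480359836], [0.0, 560.7816059406524, 239.87227059999313], [0.0, 0.0, 1.0]] [-0.12807568  0.          0.          0.          0.        ] [ 2.02396507 -0.7851213   0.45343133] [-0.47209684  0.24872045  0.52575422]
[[ 5.30226679e-05 -9.52742635e-01 -3.03778651e-01  7.91400760e-02]
 [ 9.99999969e-01 -2.35367842e-05  2.48362299e-04 -3.14565513e-04]
 [-2.43775324e-04 -3.03778655e-01  9.52742604e-01 -1.43199366e-01]
 [ 0.00000000e+00  0.00000000e+00  0.00000000e+00  1.00000000e+00]] [0.16226804 0.5251143  0.23038567] [-2.27505164e-04  1.49331555e-01  9.88786795e-01 -8.42331554e-04] 0.15
```

View pics/scene0.png

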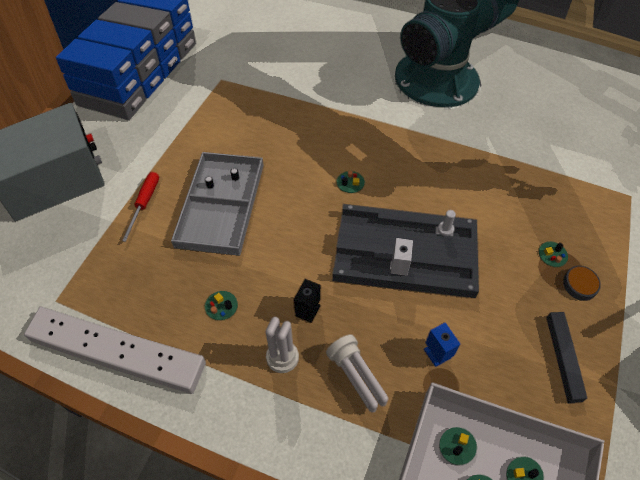

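View pics/side0.png

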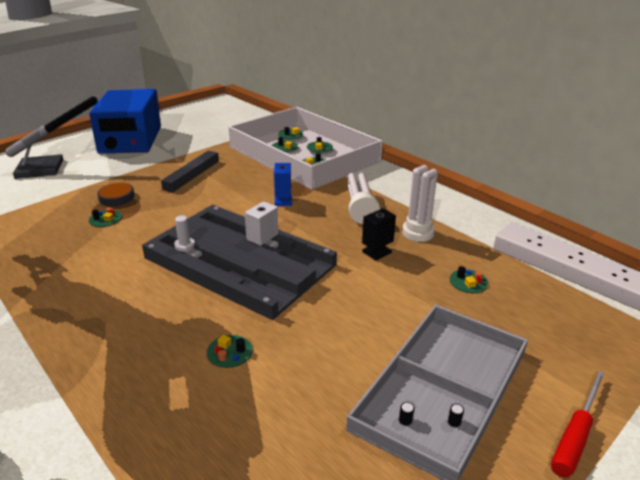

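The scene view shows the holder (corners near (342,206), (479,218), (476,294), (334,282)), the block dog at (402,250), the post at (448,222) and the tray at (175–263, 153–252) with its empty bay at the lower end. The side view agrees. I'll enlarge both.

```bash
cat > h.py <<'E'
import numpy as np,cv2,pickle
from scipy.spatial.transform import Rotation as R
def topl(c,px,z,T=None):
    """pixels -> world points on plane z. T: camera->world 4x4 for the wrist"""
    if T is None:
        Rm=cv2.Rodrigues(np.array(c["rvec"],float))[0]; o=-Rm.T@np.array(c["tvec"]).ravel(); A=Rm.T
    else: A=T[:3,:3]; o=T[:3,3]
    u=cv2.undistortPoints(np.array(px,float).reshape(-1,1,2),np.array(c["intrinsics"]),np.array(c["dist"])).reshape(-1,2)
    d=np.c_[u,np.ones(len(u))]@A.T
    return o+d*((np.array(z)-o[2])/d[:,2])[:,None]
def wristT(c,p,q):
    T=np.eye(4);T[:3,:3]=R.from_quat([q[1],q[2],q[3],q[0]]).as_matrix();T[:3,3]=p
    return T@np.array(c["mount"])
E
python3 - <<'E'
from h import *
d=pickle.load(open("cam0.pkl","rb"));np.set_printoptions(precision=4,suppress=True)
print(topl(d["scene"],[(342,206),(479,218),(476,294),(334,282)],.026))
print(topl(d["scene"],[(202,154),(263,157),(242,252),(175,245)],.025))
print(topl(d["scene"],[(402,243)],.078),topl(d["scene"],[(449,213)],.078))
a=cv2.resize(d["scene"]["pixels"][190:310,320:490],None,fx=4.6,fy=4.6,interpolation=cv2.INTER_CUBIC)
cv2.imwrite("pics/s1.png",cv2.convertScaleAbs(a,alpha=1.8,beta=20))
E
```

```text
[[ 0.4825 -0.0717  0.026 ]
 [ 0.4112  0.1837  0.026 ]
 [ 0.5783  0.214   0.026 ]
 [ 0.6464 -0.0264  0.026 ]]
[[ 0.4592 -0.3919  0.025 ]
 [ 0.4208 -0.2685  0.025 ]
 [ 0.6488 -0.2044  0.025 ]
 [ 0.681  -0.3273  0.025 ]]
[[0.5594 0.0649 0.078 ]] [[0.4645 0.1258 0.078 ]]
```

View pics/s1.png

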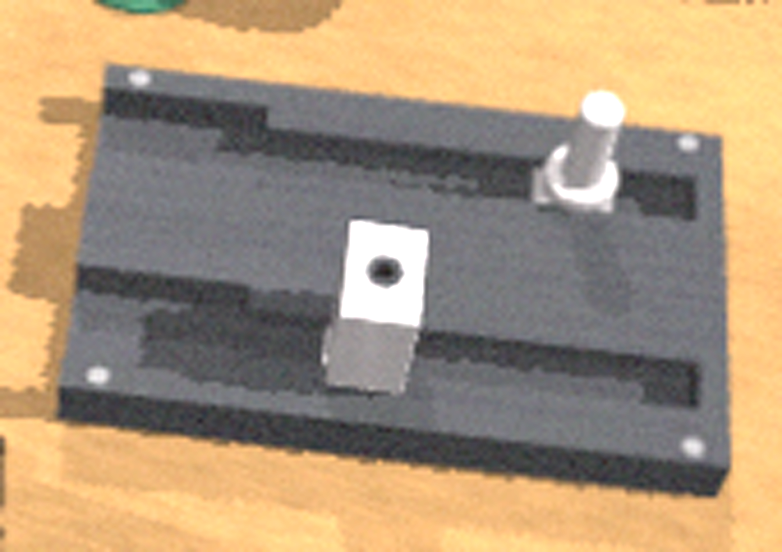

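```bash
python3 - <<'E'
from h import *
from workcell import robot
d=pickle.load(open("cam0.pkl","rb"));np.set_printoptions(precision=4,suppress=True)
z=lambda L:[(320+a/4.6,190+b/4.6) for a,b in L]
c=topl(d["scene"],z([(106,66),(722,135),(728,466),(62,388)]),.026);print(c,c.mean(0))
ex=c[2:].mean(0)-0  # far-x edge
ax=(c[1]-c[0])+(c[2]-c[3]);print("yaw",np.degrees(np.arctan2(-ax[0],ax[1])))
b=topl(d["scene"],z([(385,272)]),.078)[0];print("block",b, "post",topl(d["scene"],z([(603,109)]),.078))
yaw=np.arctan2(-ax[0],ax[1])
j0=robot.current_joint_positions()
for s in (0,np.pi):
    # tool z down; tool y along holder +-x
    y=np.array([np.cos(yaw+s),np.sin(yaw+s),0]);zz=np.array([0,0,-1.]);x=np.cross(y,zz)
    q=R.from_matrix(np.c_[x,y,zz]).as_quat();q=[q[3],*q[:3]]
    print(s,q,robot.ik([b[0],b[1],.2],q),robot.ik([.61,-.28,.2],q))
E
```

```text
[[ 0.478  -0.0713  0.026 ]
 [ 0.4159  0.1806  0.026 ]
 [ 0.5715  0.2166  0.026 ]
 [ 0.6321 -0.0327  0.026 ]] [0.5244 0.0733 0.026 ]
yaw 13.756943631933702
block [0.5705 0.0713 0.078 ] post [[0.4646 0.1298 0.078 ]]
0 [np.float64(0.0), np.float64(0.6173315127275664), np.float64(0.7867031227810748), np.float64(0.0)] [ 0.0257  0.1507  1.3624 -0.      1.6285 -0.2144] [-0.5148  0.367   1.0971 -0.      1.6775 -0.7549]
3.141592653589793 [np.float64(0.0), np.float64(0.7867031227810747), np.float64(-0.6173315127275664), np.float64(0.0)] None [-0.5148  0.367   1.0971 -0.      1.6775  2.3867]
```

```bash
python3 - <<'E'
from h import *
from workcell import robot
q=[0,0.61733,0.786703,0]
robot.reach([.5705,.0713,.22],q)
p,o=robot.current_tool_pos(),robot.current_orientation()
c=robot.camera("wrist");pickle.dump((c,p,o),open("w1.pkl","wb"))
cv2.imwrite("pics/w1.png",c["pixels"]);print(p,o,robot.current_time())
E
```

```text
[0.57035342 0.07233153 0.22014167] [-5.61582761e-05  6.16687628e-01  7.87207928e-01  2.12542775e-04] 2.3833
```

View pics/w1.png

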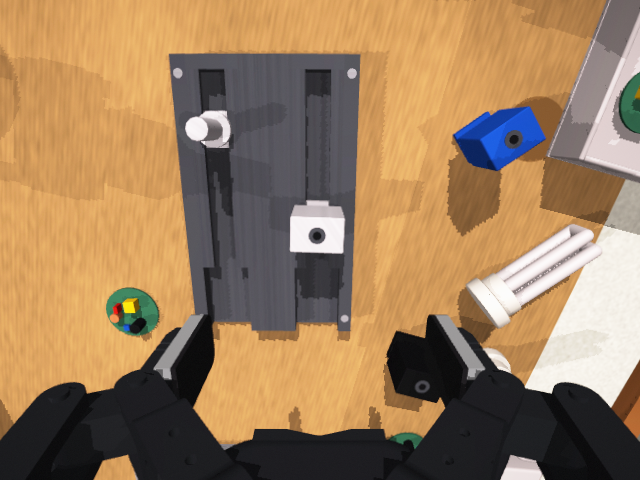

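The picture shows the block dog's screw at (317,236) in the right-hand slot, with its open end toward the gripper (bottom). The holder's far corners are at (170,55) and (360,55), the near right one at about (351,331).

```bash
python3 - <<'E'
from h import *
c,p,o=pickle.load(open("w1.pkl","rb"));np.set_printoptions(precision=4,suppress=True)
T=wristT(c,p,o)
k=topl(c,[(170,55),(360,55),(351,331),(178,73),(352,73),(345,318)],.026,T);print(k)
ax=k[1]-k[2];x=k[1]-k[0];print(np.linalg.norm(ax),np.linalg.norm(x),"yaw",np.degrees([np.arctan2(-ax[0],ax[1]),np.arctan2(x[1],x[0])]))
a2=k[4]-k[5];x2=k[4]-k[3];print("screws",np.degrees([np.arctan2(-a2[0],a2[1]),np.arctan2(x2[1],x2[0])]))
t=topl(c,[(317,236),(290,252),(344,253),(291,206),(343,208)],.078,T);print(t)
cen=(k[0]+k[2])/2;print("cen",cen)
for yw in (13.76,14.5,15.2):
    r=np.radians(yw);d=t[0]-cen;print(yw,d[0]*np.cos(r)+d[1]*np.sin(r),-d[0]*np.sin(r)+d[1]*np.cos(r))
d=pickle.load(open("cam0.pkl","rb"))
a=cv2.resize(d["scene"]["pixels"][145:260,165:275],None,fx=5,fy=5,interpolation=cv2.INTER_CUBIC)
cv2.imwrite("pics/t1.png",cv2.convertScaleAbs(a,alpha=1.5))
E
```

```text
[[ 0.4146  0.1785  0.026 ]
 [ 0.5691  0.2158  0.026 ]
 [ 0.6305 -0.0364  0.026 ]
 [ 0.4231  0.1662  0.026 ]
 [ 0.5662  0.2008  0.026 ]
 [ 0.6204 -0.0233  0.026 ]]
0.2596345605599716 0.15894075393636706 yaw [13.679  13.5817]
screws [13.5919 13.6055]
[[0.5683 0.0693 0.078 ]
 [0.5501 0.0507 0.078 ]
 [0.5933 0.0605 0.078 ]
 [0.5426 0.0882 0.078 ]
 [0.5828 0.0965 0.078 ]]
cen [0.5225 0.071  0.026 ]
13.76 0.04405578903627158 -0.012615770425190157
14.5 0.0438891809958202 -0.013183702156287678
15.2 0.043724840231084985 -0.013718912413003503
```

View pics/t1.png

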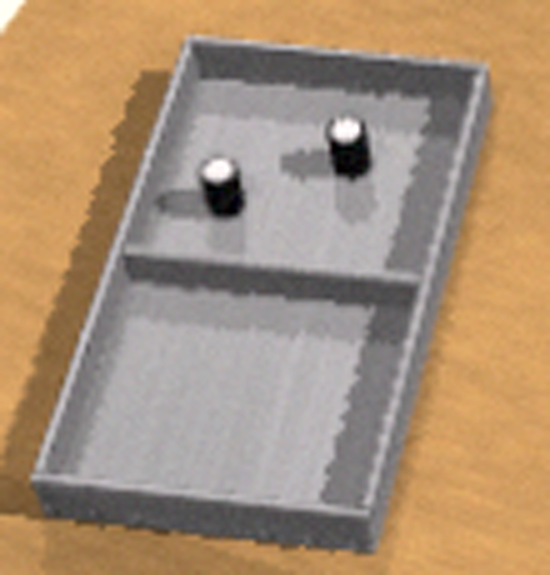

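```bash
python3 - <<'E'
from h import *
from workcell import robot
np.set_printoptions(precision=4,suppress=True)
d=pickle.load(open("cam0.pkl","rb"))
k=topl(d["scene"],[(165+a/5,145+b/5) for a,b in [(190,40),(488,68),(372,514),(35,478),(125,255),(420,280)]],.025)
print(k); e=(k[2]+k[3])/2;f=(k[4]+k[5])/2;print("bay",(e+f)/2,np.linalg.norm(e-f),"tray yaw",np.degrees(np.arctan2(*(e-(k[0]+k[1])/2)[1::-1])))
q=[0,0.617,0.78696,0]
b=np.array([.5683,.0693])
robot.reach([*b,.13],q)
robot.movel([*b,.037],vel=.1)
print(robot.current_tool_pos(),robot.current_ft_force())
robot.gripper_to(.02,40)
print(robot.current_finger_gap(),robot.current_grasp_force(),robot.current_ft_force(),robot.current_tool_pos(),robot.current_time())
c=robot.camera("scene");pickle.dump(c,open("c2.pkl","wb"))
cv2.imwrite("pics/g1.png",cv2.resize(c["pixels"][150:310,300:500],None,fx=3.5,fy=3.5))
E
```

```text
[[ 0.4559 -0.3913  0.025 ]
 [ 0.4252 -0.2674  0.025 ]
 [ 0.6422 -0.2129  0.025 ]
 [ 0.6745 -0.3376  0.025 ]
 [ 0.5681 -0.3589  0.025 ]
 [ 0.5368 -0.2443  0.025 ]]
bay [ 0.6054 -0.2884  0.025 ] 0.10913821464556588 tray yaw 13.93281646444784
[0.5691 0.0693 0.038 ] [-0.4268 -0.2284  1.0496]
0.043877740775162495 41.02314233779907 [-0.188   1.0442  3.3748] [0.5688 0.0693 0.0377] 4.375
```

View pics/g1.png

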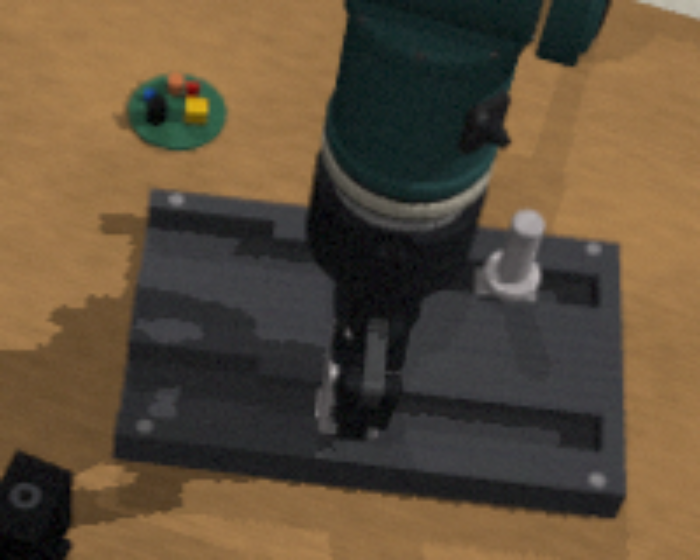

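```bash
python3 - <<'E'
from h import *
from workcell import robot
np.set_printoptions(precision=4,suppress=True)
p=np.array([.5688,.0693,.0382]);u=np.array([.236,-.972,0])
def s(t):print(t,robot.current_tool_pos(),robot.current_ft_force(),robot.current_finger_gap(),robot.current_time())
for f in (.02,.045,.07,.0925):
    robot.movel(p+u*f,vel=.06); s(f)
    if np.linalg.norm(robot.current_ft_force())>25: print("STOP");break
c=robot.camera("side");cv2.imwrite("pics/l1.png",cv2.resize(c["pixels"][150:350,120:380],None,fx=2.8,fy=2.8))
E
```

```text
0.02 [0.5735 0.0486 0.0377] [ 0.5384 -1.7498 -1.7367] 0.04364602799327954 4.9083
0.045 [0.5792 0.0252 0.0378] [ 0.4139  0.4406 -2.6465] 0.04369162797745007 5.475
0.07 [0.5854 0.001  0.0382] [-0.0322 -0.3209 -2.5553] 0.04395842050369301 6.0417
0.0925 [ 0.5906 -0.0209  0.0382] [-0.0372 -0.2012 -2.7386] 0.04375762943993184 6.5667
```

View pics/l1.png

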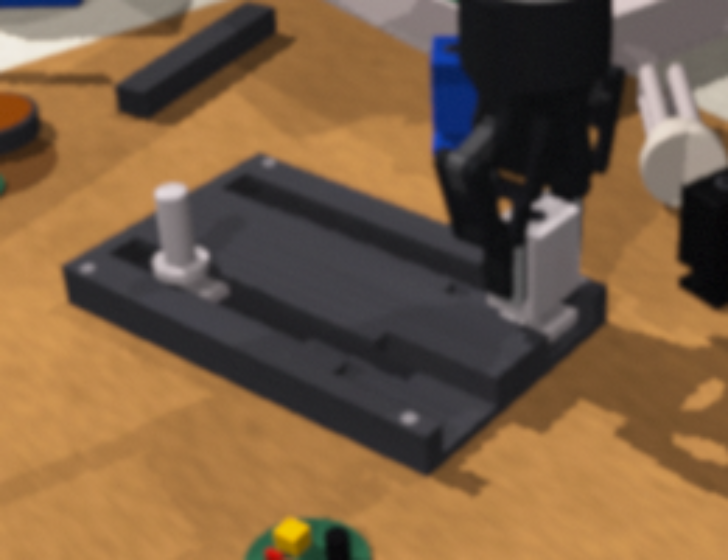

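```bash
python3 - <<'E'
from h import *
from workcell import robot
np.set_printoptions(precision=4,suppress=True)
q=[0,0.617,0.78696,0]
def s(t):print(t,robot.current_tool_pos(),robot.current_ft_force(),robot.current_finger_gap(),robot.current_time())
p=robot.current_tool_pos()
robot.movel([p[0],p[1],.06],vel=.05);s("up")
robot.movel([p[0],p[1],.18],vel=.12)
b=[.6054,-.2884]
robot.movel([*b,.18],frame=q,vel=.15);s("over")
f0=robot.current_ft_force()[2]
robot.movel([*b,.06],vel=.12)
robot.movel([*b,.038],vel=.04);s("near")
robot.dwell(.1);f0=robot.current_ft_force()[2]
z=.038
while z>.0305:
    z-=.0007;robot.movel([*b,z],vel=.02);robot.dwell(.05)
    f=robot.current_ft_force()[2]
    if f-f0>2.0:break
s(f"z {z} f0 {f0}")
c=robot.camera("side");cv2.imwrite("pics/p1.png",cv2.resize(c["pixels"][240:480,320:560],None,fx=2.4,fy=2.4))
E
```

```text
up [ 0.5907 -0.0206  0.0605] [ 0.2039  0.4062 -2.947 ] 0.043883202231767234 7.2
over [ 0.6056 -0.2875  0.1802] [-0.6247  0.4736 -2.884 ] 0.04371566471573348 10.2917
near [ 0.6054 -0.2884  0.0378] [-0.957   0.0311 -2.5613] 0.04365042394748318 12.1417
z 0.033100000000000004 f0 -3.062969003027355 [ 0.6054 -0.2884  0.0337] [-1.1662  0.723   2.2891] 0.04353199368542009 14.3417
```

View pics/p1.png

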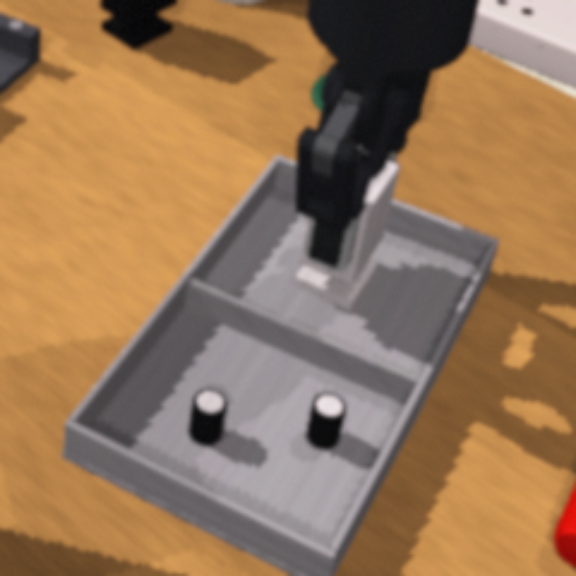

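The dog's foot is on the compartment floor: contact came at the expected height, and the foot shows at about (315,275) in the picture. Next I'll release and back off.

```bash
python3 - <<'E'
from h import *
from workcell import robot
robot.gripper_to(.065);b=[.6054,-.2884]
print(robot.current_finger_gap(),robot.current_ft_force())
robot.movel([*b,.2],vel=.08)
robot.reach([.45,-.1,.3],[0,0.617,0.78696,0]);robot.dwell(.3)
a=robot.camera("side")["pixels"];cv2.imwrite("pics/f1.png",a)
print(robot.current_time())
E
```

```text
0.06480806118014269 [ 0.27871739  0.20530228 -0.65034074]
18.35
```

View pics/f1.png

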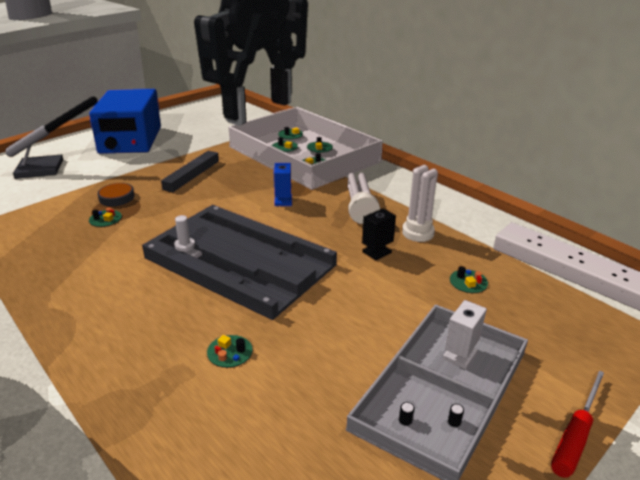

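The block dog stands upright in the empty compartment at (465,332), and the post dog is still in its slot at (183,235).

```bash
python3 -c "
from workcell import robot
print(robot.sign_off())"
```

```text
the job is handed in; nothing more can be done
None
```

I slid the block-headed dog to the open end of its slot, lifted it out and set it down upright in the tray's empty compartment; the round-post dog is still in its slot, and the job is handed in at about 18 s on the robot's clock.

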